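# Stow the spatula and hold the tablet counter's sprung lid at the marker

### The arm

A 6-joint arm with a two-finger parallel gripper is mounted at the origin on a cart in front of the work surface, level with it; the furniture and walls round the work are solid. World frame = base frame: x ahead of the robot, y to its left, z up, the work surface at z = 0. Lengths are in mm, angles in rad, forces in N, time in s.
With the tool pointing down it reaches from about 250 to 725 mm from the base axis. Payload 4 kg.
Tool frame: the origin (TCP) lies midway between the tips of the shut fingers; the grasp point (between the pads) lies 19 mm behind it (robot.grip_depth is the distance from the TCP to the grasp point, in mm); z points along the fingers, y is the direction in which the jaws open and shut (so a half turn about z gives the same grasp; the last joint's range is limited). The gripper opens to 85 mm and grips with 20 to 120 N. Pads are 22 mm wide; open, the fingers measure 114 mm over their backs; the gripper's body (76 mm by 85 mm) begins 54 mm behind the grasp point. The pads swing forward as they close: fully open they stand 13 mm farther back than shut.
Start: joints at [-1.184, 0.241, 0.005, 1.335, 0, 1.571], TCP at [188.611, -463.061, 231.306] pointing down, gripper open.
Joint ranges: [-2.72, 2.72], [-1.05, 1.87], [-1.09, 1.28], [-1.99, 2.15], [-1.42, 1.44], [-3.14, 3.14]. Speed limits (rad/s): [2.79, 2.79, 3.14, 3.14, 3.14, 3.14].

### API

Orientations are given as [roll, pitch, yaw] about the fixed x, y, z axes, in that order (R = Rz(yaw) Ry(pitch) Rx(roll)).
In Python, from plant import robot, cams, finder gives the robot as it stands. Calls block until the motion is done:
- robot.reach(position, orientation): joint-space move of the TCP to a pose.
- robot.servo_line(position, attitude=None, max_speed=150, until_force=None): straight line of the TCP; attitude=None keeps the orientation; max_speed is the mean speed in mm/s. With until_force (N) it stops when the force on the tool has changed by that much, and returns True; else False.
- robot.set_joints(angles): joint-space move.
- robot.grip(opening, squeeze=None): finger opening in mm; squeeze is the grip in N (None keeps the last); returns when the fingers have stopped.
- robot.sleep(seconds).
- robot.ik(position, orientation): joint angles nearest the present ones, or None.
- cams.get_image(name): name is "scene" or "side" or "wrist"; returns (picture, depth): 384x512x3 uint8, red, green, blue; 384x512 float32, mm along the optical axis (not along the pixel's ray), 0 where there is no reading.
- cams.camera_params(name): a dict with "mtx" (3x3 intrinsics, pixels), "dist" ([k1, k2, p1, p2, k3] as OpenCV has them; the pictures are not rectified), "rvec" (rotation vector, rad) and "tvec" (3), from world to camera coordinates, as OpenCV has them; the wrist camera has in their place "hand_eye" (4x4, takes a point from camera to tool coordinates, whose origin is the TCP and whose axes are the flange's). Camera axes: x right, y down, z forward; pixel columns grow to the right and rows downward; lengths in mm; the calibration is good to about 2 mm. A picture is of the moment at which its call begins: read the wrist's pose just before it. camera_params takes no time and is no camera call.
A pose or a line that the arm cannot do raises robot.Unreachable and nothing moves.
- robot.sign_off(): hands the job in, once; it reports no verdict.
Trained networks look in the newest picture that a camera, given by its name, has taken for a name from the list of things; names that differ only in an ending like _2 or _b are one class to them, and where a whole thing is asked for, a point or a joint stands for the part that bears it (a point fixed in the world has none). Each returns a list of dicts, best first, with "p" (0 to 1); they miss things now and then, are a little off and sometimes report something else, mostly with a low value. They report only what shows in the picture. A call takes as long as a camera call.
- finder.trace(target, camera): "region" (384x512 bool, what is visible of it) and "bbox" ([left, top, right, bottom] in pixels, round what is visible of it).
Readings, each from a call of its own:
- robot.current_t(): time.
- robot.current_joint_positions(): joint angles.
- robot.current_qvel(): joint speeds.
- robot.current_joint_torque(): joint torques, N m.
- robot.current_eef_pos(): TCP position.
- robot.current_tool_rot(): TCP orientation.
- robot.current_ft_force(): force on the tool from outside, world axes, zero at the start.
- robot.current_ft_torque(): the same for the moment, N m.
- robot.current_grip_width(): finger opening in mm.
Only numpy, scipy, OpenCV 4.12 (cv2) and the standard library are available. Lean on these libraries where they do the work, as an engineer would, in place of code of your own. Each camera call takes 0.05 s, during which the arm holds its last target. There are 200 camera calls.

### The job

Get the tablet counter ready for a look inside: slide the counting spatula, blade first, all the way into the storage slot in the counter's foot (its mouth is on the counter's right side) and let go of it while the lid is still shut. Then lift the sprung lid by its bar until the red pointer on the lid is level with the orange marker on the arc scale, and finish while still holding the lid there, because the spring shuts it if it is let go. Do not shift the marker or disturb the other things on the worktop.

Things in the scene. Friction and masses are not known exactly. Their poses are not given: they have to be found in the camera images.
- counter: tablet counter fixed to the worktop: white housing 180 x 180 mm, 75 mm tall, sprung lid on top. Origin: centre of the housing at worktop level; x to its back (hinge), y to its left, z up. Its grey foot, 30 mm tall, juts out in front (x -142 to -90 mm, y -110 to +90 mm) and holds the spatula slot. An arc scale of aluminium rod, up to 230 mm high, stands at y = +106 mm. Place and yaw vary
- slot_mouth (a point): centre of the slot's mouth on the foot's right end, (-115, -110, 8) mm in the counter's frame. The slot runs along the counter's +y, 92 mm deep, to a stop at y = -18 mm; 26 mm wide, flaring to 44 mm over the last 18 mm at the mouth; open from the worktop (no floor of its own) up to 16 mm. A blue stripe on the foot's top runs above the slot
- spatula: flat counting spatula, white handle, 208 mm long, 18 mm wide, about 50 g, lying flat. Origin: middle of its length, at its underside; x across, y along it: blade (3 mm thick, 3 to 6 mm above the underside) from y = -104 to -4 mm, handle (9 mm thick, 18 mm wide) from -4 to +104 mm
- spatula_tip (a point): tip of the spatula's blade, (0, -104, 4.5) mm in its frame. Fully in, it is at the slot's stop and about 116 mm of the spatula, mostly handle, stands out of the slot
- lid (a joint): lid angle in rad, 0 shut, growing as its front edge rises, at most 1.3. The hinge lies at the back, parallel to the counter's y. A spring pulls it shut: 0.32 N m when shut, 0.4 N m more per rad, besides the lid's weight (0.2 kg); 3 to 6 N at the bar
- lid_hinge (a point): point on the hinge line, (+85, 0, 83) mm in the counter's frame
- lid_bar (a point): middle of the steel lifting bar: round, 12 mm thick, parallel to the counter's y, 80 mm clear between two posts, its centre 40 mm above the lid and 150 mm in front of the hinge line; 123 mm above the worktop when the lid is shut. It may turn between the fingers while the lid swings
- lid_pointer (a point): tip of the red pointer on the lid's left side, 163 mm from the hinge line, at hinge height when shut
- marker (a joint): angle of the orange marker in rad, measured like the lid's: the pointer is level with the marker when joint lid equals joint marker. Stiff; stays where it was set. Differs from start to start (0.4 to 0.75)
- mark (a point): the place where the pointer's tip should come: 163 mm from the hinge line, just inside the orange marker (16 x 12 x 10 mm) on the arc scale
- vial_1: amber tablet vial with white tablets, 36 mm wide, 84 mm tall; bystander, origin at the centre of its underside
- cup_stack: stack of pale paper cups, 38 mm wide, 100 mm tall; bystander, origin at the centre of its underside
- amber_jar: amber jar with white lid, 68 mm wide, 92 mm tall; bystander, origin at the centre of its underside
- vial_2: amber tablet vial, 35 mm wide, 82 mm tall; bystander, origin at the centre of its underside
- dose_cup_01: small pale paper cup, 38 mm wide, 29 mm tall; bystander, origin at the centre of its underside
- blister_card_1: silvery blister card lying flat, 135 x 75 x 7 mm; bystander, origin at the centre of its underside

How it is judged (in metres and radians):
On the way, in this order (a step that is already met when the one before it is completed fails the run):
1. the spatula is fully in its slot and let go, lid still shut (y of spatula_tip in the frame of counter between -0.036 and -0.008 m and x of spatula_tip in the frame of counter between -0.132 and -0.098 m and height (world z) of spatula_tip below 0.02 m and angle between the y axis of spatula and the y axis of counter, either way round below 0.2 rad and contact force between the fingers and spatula below 0.05 N and linear speed of spatula below 0.03 m/s and value of joint lid below 0.08 rad), for 0.2 s.
2. the lid is held still by the fingers with its pointer at the marker (distance between lid_pointer and mark below 0.011 m and contact force between the fingers and lid above 1.5 N and velocity of joint lid between -0.08 and 0.08 rad/s), for 0.3 s.
At the end, for the whole second after the job is handed in: the fingers hold the lid (over 1.5 N) at rest with the pointer tip within 11 mm of the mark; the spatula lies released in its slot, tip within 18 mm of the stop; the marker has not moved more than 5 mm (all of step 2 and y of spatula_tip in the frame of counter between -0.036 and -0.008 m and x of spatula_tip in the frame of counter between -0.132 and -0.098 m and height (world z) of spatula_tip below 0.02 m and angle between the y axis of spatula and the y axis of counter, either way round below 0.2 rad and contact force between the fingers and spatula below 0.05 N and linear speed of spatula below 0.03 m/s and distance of mark from where it was at the start of the episode below 0.005 m); the arm keeps its last pose, push and grip.
It fails at once if another thing on the worktop is pushed more than 30 mm from its place (distance of any of vial_1, cup_stack, amber_jar, vial_2, dose_cup_01, blister_card_1 from where it was at the start of the episode above 0.03 m).
It also fails if it takes over 54 s, if anything falls off the work surface, if the arm or the gripper's body presses on something with over 40 N, if the wrist force passes 120 N, or if a joint passes its speed limit or range.

## Working session

There is one attempt and no reset: what is moved stays moved. The work goes in short steps, each a Python script; the robot and the scene stay as the last script left them, time stands still between calls to the robot, and variables do not carry over. Pictures are saved under pics/ and viewed, about 8 in all and at most 12, crops included, and the job is handed in when it is done.

```bash
ls; mkdir -p pics; cat > h.py <<'E'
import numpy as np, cv2
from plant import robot, cams, finder
def pose(name):
    P=cams.camera_params(name)
    if 'rvec' in P:
        R=cv2.Rodrigues(np.array(P['rvec'],float))[0]; t=np.array(P['tvec'],float).ravel()
        return P,R.T,-R.T@t
    from scipy.spatial.transform import Rotation as Ro
    T=np.array(P['hand_eye']); Rt=Ro.from_euler('xyz',robot.current_tool_rot()).as_matrix()
    return P,Rt@T[:3,:3],Rt@T[:3,3]+np.array(robot.current_eef_pos())
def cloud(name,save=None):
    P,R,c=pose(name); im,d=cams.get_image(name)
    if save: cv2.imwrite(save,im[:,:,::-1])
    v,u=np.mgrid[:384,:512]
    pts=np.stack([u.ravel(),v.ravel()],1).astype(np.float64)[:,None]
    n=cv2.undistortPoints(pts,np.array(P['mtx'],float),np.array(P['dist'],float))[:,0]
    X=np.c_[n,np.ones(len(n))]*d.reshape(-1,1)
    W=(X@R.T+c).reshape(384,512,3); W[d==0]=np.nan
    return im,d,W
E
python3 - <<'E'
from h import *
ims=[]
for n in ['scene','side']:
    im,d,W=cloud(n); np.save(n+'.npy',W); cv2.imwrite(f'{n}.png',im[:,:,::-1]);
    cv2.imwrite(f'pics/{n}.png',cv2.resize(im[:,:,::-1],(768,576),interpolation=cv2.INTER_CUBIC))
    for t in ['counter','spatula','lid','lid_bar','marker','vial_1','cup_stack','amber_jar','dose_cup_01','blister_card_1']:
        for r in finder.trace(t,n)[:2]:
            if r['p']<.3: continue
            m=r['region']; q=W[m]; q=q[~np.isnan(q[:,0])]
            np.save(f'm_{n}_{t}.npy',m)
            if len(q): print(n,t,round(r['p'],2),np.round(r['bbox']),np.median(q,0).round(),np.percentile(q,2,0).round(),np.percentile(q,98,0).round())
E
```

```text
pics
scene counter 0.97 [174. 198. 276. 283.] [575. 175.  81.] [482.  58.   7.] [705. 256. 172.]
scene spatula 0.61 [300. 148. 304. 182.] [ 518. -321.    8.] [ 488. -399.    1.] [ 546. -234.   14.]
scene lid 0.78 [181. 198. 254. 259.] [612. 156.  83.] [533.  64.  78.] [701. 255. 186.]
scene lid_bar 0.68 [177. 199. 258. 262.] [613. 155.  83.] [533.  67.  79.] [701. 237. 130.]
scene vial_1 0.65 [249. 145. 256. 167.] [ 695. -237.   56.] [ 684. -265.   12.] [ 715. -228.   83.]
scene vial_1 0.61 [164. 295. 184. 321.] [596. 408.  58.] [584. 382.   1.] [618. 423.  85.]
scene cup_stack 0.78 [138. 275. 157. 303.] [687. 400.  64.] [680. 378.   1.] [710. 410. 102.]
scene amber_jar 0.66 [233. 158. 253. 192.] [ 678. -112.   71.] [ 654. -155.    9.] [713. -99.  96.]
scene amber_jar 0.63 [138. 274. 160. 304.] [687. 400.  67.] [680. 378.   7.] [708. 410. 102.]
scene dose_cup_01 0.63 [267. 148. 275. 153.] [ 672. -336.   19.] [ 656. -357.    4.] [ 688. -321.   30.]
scene blister_card_1 0.84 [274. 132. 306. 150.] [ 626. -445.    4.] [ 567. -486.   -1.] [ 689. -415.   11.]
side counter 0.89 [204. 128. 2
[... 410 characters left out ...]
04. 232. 126.]
side vial_1 0.68 [317. 226. 330. 253.] [ 696. -259.   54.] [ 685. -268.    3.] [ 717. -234.   80.]
side vial_1 0.5 [213. 144. 223. 167.] [600. 390.  52.] [547. 247.  -2.] [649. 528. 162.]
side cup_stack 0.58 [235. 138. 247. 162.] [696. 378.  51.] [659. 250.  -1.] [785. 566. 169.]
side amber_jar 0.66 [290. 201. 312. 236.] [ 677. -157.   66.] [ 655. -171.    6.] [ 714. -114.   93.]
side amber_jar 0.64 [218. 160. 280. 191.] [620. 132.  81.] [536.  56.  74.] [707. 228. 125.]
side dose_cup_01 0.68 [325. 261. 339. 280.] [ 673. -338.   16.] [ 656. -357.   -1.] [ 689. -322.   27.]
side blister_card_1 0.7 [315. 288. 368. 326.] [ 627. -456.    0.] [ 566. -490.   -4.] [ 695. -416.    6.]
```

View pics/scene.png

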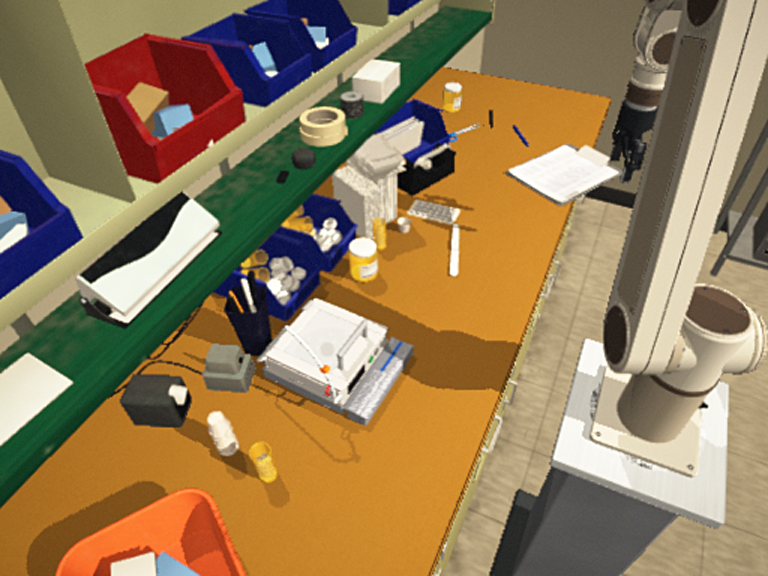

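View pics/side.png

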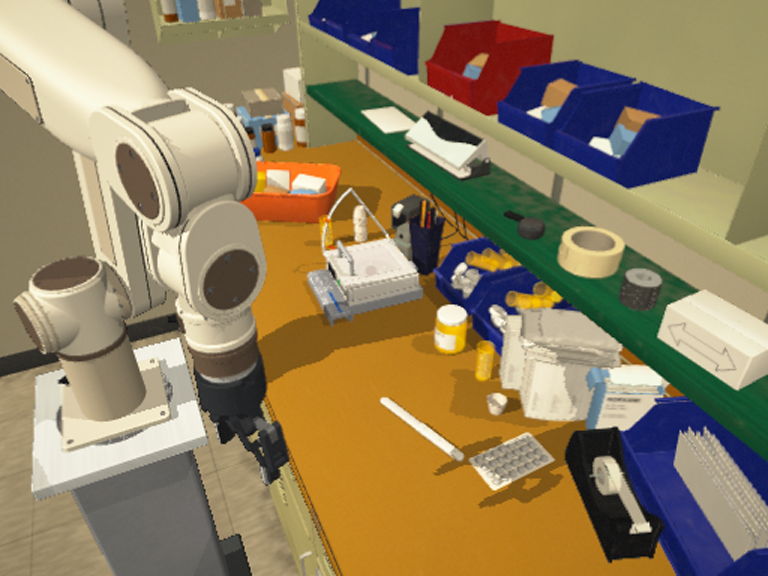

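```bash
python3 - <<'E'
from h import *
from plant import robot
for n in ['scene','side']:
    W=np.load(n+'.npy'); im=cv2.imread(n+'.png')
    m=np.load(f'm_{n}_spatula.npy'); q=W[m]; q=q[~np.isnan(q[:,0])]; q=q[q[:,2]<20]
    print(n,len(q)); 
    mu=np.median(q,0); u,s,v=np.linalg.svd(q[:,:2]-q[:,:2].mean(0)); a=(q[:,:2]-q[:,:2].mean(0))@v[0]
    print('spat mean',q.mean(0),'dir',v[0],np.degrees(np.arctan2(*v[0][::-1])),a.min(),a.max())
    # foot+lid: rect fits
    z=W[...,2]; ok=np.isfinite(z)&(W[...,0]>430)&(W[...,0]<760)&(W[...,1]>0)&(W[...,1]<330)
    for lo,hi in [(76,92),(25,36)]:
        s=W[ok&(z>lo)&(z<hi)][:,:2].astype(np.float32); print(lo,len(s),cv2.minAreaRect(s), s.mean(0))
    hsv=cv2.cvtColor(im,cv2.COLOR_BGR2HSV)
    H,S,V=[hsv[...,i].astype(int) for i in range(3)]
    for nm,mm in [('blue',(H>95)&(H<130)&(S>90)),('orange',(H>6)&(H<20)&(S>170)&(V>140)),('red',((H<4)|(H>174))&(S>140))]:
        k=mm&ok; print(nm,k.sum(),W[k].mean(0) if k.any() else '', W[k].min(0) if k.any() else '',W[k].max(0) if k.any() else '')
E
```

```text
scene 128
spat mean [ 518.25022906 -320.94524286    8.29294476] dir [-0.30833213  0.95127877] 107.9587453703134 -90.97947118935429 99.963240554062
76 2546 ((644.1693725585938, 167.69070434570312), (225.02890014648438, 229.5275421142578), 88.98204803466797) [621.111   154.60919]
25 1191 ((619.3726196289062, 162.18634033203125), (315.6461181640625, 204.8308563232422), 9.072081565856934) [531.2736  163.33115]
blue 233 [701.34517438 157.21005847  82.59418643] [500.35761153  30.18544679  28.14539037] [759.966211   195.35820661 149.64159274]
orange 3732 [557.9157815  264.38759488   0.92749659] [430.02305165   2.46861864  -6.39323271] [759.85798395 329.92842205 166.49243645]
red 14 [560.36449318 248.41567168  78.99776211] [551.46456688 238.06025798  46.63020164] [570.35920014 258.62291722  86.72602144]
side 353
spat mean [ 519.83937556 -328.82032828    5.23109626] dir [ 0.3041317 -0.95263  ] -72.29406766755102 -110.79177130945541 93.74527219932784
76 1259 ((646.3976440429688, 161.98593139648438), (220.02365112304688, 226.53468322753906), 86.77225494384766) [624.7578  138.06705]
25 606 ((618.2189331054688, 143.15133666992188), (286.60028076171875, 206.73046875), 2.392904281616211) [537.2608  120.13608]
blue 103 [695.02320501 146.32532885  85.42345669] [502.48908008  48.93239264  25.5032332 ] [759.99964164 190.75533753 142.09873971]
orange 616 [471.28505132 229.55031072   2.80027036] [430.0962589   96.17894772  -6.25605622] [564.94093349 329.94790363 162.69806107]
red 0
```

The scene view shows the counter around (330,360), with the arc scale and marker on its left, and the spatula at (455,250). The side view shows the spatula free on open worktop, with the slot on the near side. Next is a closer look with the wrist camera.

```bash
python3 - <<'E'
from h import *
print(cams.camera_params('wrist')['hand_eye'],robot.current_tool_rot())
robot.reach([480,-320,260],[np.pi,0,0])
im1,d,W=cloud('wrist'); np.save('w1.npy',W); cv2.imwrite('w1.png',im1[:,:,::-1])
for r in finder.trace('spatula','wrist')[:2]:
    q=W[r['region']]; print(r['p'],r['bbox'],np.nanmedian(q,0)); np.save('m_w1.npy',r['region']); break
robot.reach([500,100,330],[np.pi,0,0])
im2,d,W=cloud('wrist'); np.save('w2.npy',W); cv2.imwrite('w2.png',im2[:,:,::-1])
for t in ['counter','lid','lid_bar','marker','lid_pointer']:
  for r in finder.trace(t,'wrist')[:1]:
    q=W[r['region']]; print(t,r['p'],r['bbox'],np.nanmedian(q,0))
    np.save('m_w2_%s.npy'%t,r['region'])
cv2.imwrite('pics/w.png',np.vstack([im1,im2])[:,:,::-1][::1])
print(robot.current_t())
E
```

```text
[[-9.93779384e-04 -9.58962946e-01 -2.83529682e-01  7.28580163e+01]
 [ 9.99998963e-01 -1.24852326e-03  7.17770315e-04 -1.44887496e+00]
 [-1.04230854e-03 -2.83528674e-01  9.58963192e-01 -1.42036129e+02]
 [ 0.00000000e+00  0.00000000e+00  0.00000000e+00  1.00000000e+00]] [3.14158665e+00 1.28593744e-05 3.86791122e-01]
0.64 [190.5, 107.7, 323.9, 160.4] [ 516.38839873 -317.54899157    6.62927507]
counter 0.81 [72.8, 0.0, 292.3, 171.1] [613.27758923 150.41827574  81.07446575]
lid 0.7 [146.9, 0.0, 294.1, 146.1] [626.79445459 147.34259938  81.2824284 ]
lid_bar 0.84 [147.0, 0.0, 292.9, 143.4] [626.12295252 147.14142858  81.27375704]
marker 0.65 [117.8, 122.0, 131.6, 136.1] [553.04255009 254.57521581 161.66602172]
lid_pointer 0.81 [146.2, 0.0, 291.7, 144.2] [626.03058172 147.26581525  81.27897124]
7.2583
```

```bash
python3 -c "
import cv2,numpy as np
cv2.imwrite('pics/w12.png',cv2.resize(np.hstack([cv2.imread('w1.png'),cv2.imread('w2.png')]),(800,300),interpolation=cv2.INTER_AREA))"
```

```text
(no output)
```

View pics/w12.png

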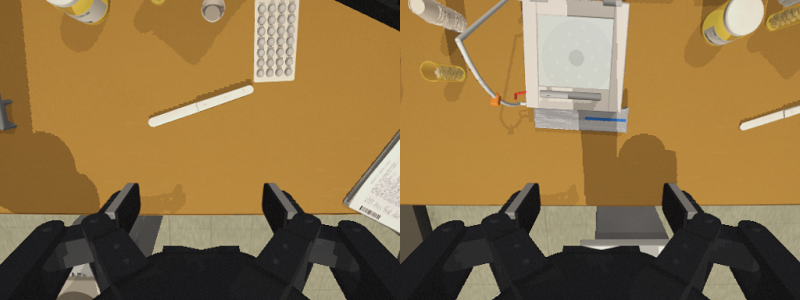

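```bash
python3 - <<'E'
from h import *
W=np.load('w1.npy'); m=np.load('m_w1.npy'); im=cv2.imread('w1.png')
hsv=cv2.cvtColor(im,cv2.COLOR_BGR2HSV)
v,u=np.mgrid[:384,:512]
k=(hsv[...,1]<70)&(hsv[...,2]>130)&(u>175)&(u<335)&(v>100)&(v<170)&np.isfinite(W[...,0])&(W[...,2]<20)
k&=cv2.dilate(m.astype(np.uint8),np.ones((9,9)))>0
q=W[k]; 
(c,sz,a)=cv2.minAreaRect(q[:,:2].astype(np.float32)); print('spat',len(q),c,sz,a)
mu=np.array(c); _,_,vv=np.linalg.svd(q[:,:2]-q[:,:2].mean(0)); dr=vv[0]*np.sign(vv[0][1]); s=(q[:,:2]-mu)@dr; w=(q[:,:2]-mu)@[-dr[1],dr[0]]
print('dir',dr,s.min(),s.max())
for lo in range(-110,110,20):
    b=(s>=lo)&(s<lo+20); 
    if b.any(): print(lo,b.sum(),np.median(q[b,2]).round(1),np.ptp(w[b]).round(1),np.median(w[b]).round(1))
W=np.load('w2.npy'); im=cv2.imread('w2.png'); hsv=cv2.cvtColor(im,cv2.COLOR_BGR2HSV); H,S,V=[hsv[...,i].astype(int) for i in range(3)]
near=(W[...,0]>440)&(W[...,0]<720)&(W[...,1]>20)&(W[...,1]<300)
b=near&(H>95)&(H<125)&(S>120); q=W[b]; q=q[(q[:,2]>20)&(q[:,2]<40)]
print('blue',len(q),cv2.minAreaRect(q[:,:2].astype(np.float32)),np.median(q,0))
for nm,lo,hi in [('foot',24,37),('lid',75,88)]:
    k=near&(W[...,2]>lo)&(W[...,2]<hi)
    n,l,st,_=cv2.connectedComponentsWithStats(k.astype(np.uint8)); i=1+st[1:,4].argmax(); q=W[l==i]
    print(nm,len(q),cv2.minAreaRect(q[:,:2].astype(np.float32)),np.median(q,0),cv2.boxPoints(cv2.minAreaRect(q[:,:2].astype(np.float32))).round(1).tolist())
k=near&(W[...,2]>110)&(W[...,2]<135)&(W[...,1]<230); q=W[k]
if len(q): print('bar',len(q),cv2.minAreaRect(q[:,:2].astype(np.float32)),np.median(q,0))
k=near&(((H<4)|(H>175))&(S>150)); print('red',k.sum(),np.median(W[k],0),W[k].tolist()[:6])
k=near&(H>4)&(H<13)&(S>190)&(W[...,2]>100); print('or',k.sum(),W[k].mean(0),W[k].min(0),W[k].max(0))
E
```

```text
spat 1639 (515.694091796875, -316.3251037597656) (18.53982925415039, 211.5856170654297) 18.35614776611328
dir [-0.31976445  0.94749707] -105.78889698632157 105.78142753950272
-110 95 8.1 16.2 -0.9
-90 154 8.3 15.1 -0.9
-70 158 8.3 15.7 -1.0
-50 162 8.3 16.2 -0.8
-30 164 8.2 16.4 -1.2
-10 167 7.7 17.2 -1.1
10 165 4.6 18.6 -0.6
30 163 4.4 17.6 -0.8
50 164 4.4 17.4 -0.7
70 155 4.4 17.3 -1.1
90 92 4.3 16.9 -1.1
blue 173 ((505.8316345214844, 92.12104797363281), (85.1904525756836, 5.872867107391357), 87.11221313476562) [506.39706816  93.06115771  29.99415917]
foot 3096 ((503.348388671875, 143.34747314453125), (53.75967788696289, 200.76861572265625), 0.22452622652053833) [504.79479884 142.22906462  29.31905223] [[476.1000061035156, 243.60000610351562], [476.8999938964844, 42.900001525878906], [530.5999755859375, 43.099998474121094], [529.7999877929688, 243.8000030517578]]
lid 17333 ((621.9269409179688, 157.2234649658203), (196.5895233154297, 180.5255584716797), 86.72329711914062) [631.68365452 146.17334871  81.2273333 ] [[526.2000122070312, 64.19999694824219], [706.4000244140625, 53.900001525878906], [717.7000122070312, 250.1999969482422], [537.4000244140625, 260.5]]
bar 767 ((559.2383422851562, 151.0435333251953), (100.0251235961914, 12.089217185974121), 86.66519165039062) [559.93343974 150.41815275 126.94527952]
red 41 [561.60738565 251.4725136   82.83602597] [[564.3356031411212, 241.47234558995888, 82.57172484440918], [564.3166842535545, 240.25836747288656, 81.98706360344642], [564.3242523918288, 238.58466428859083, 82.69564455796262], [564.3037901903027, 237.3950800438452, 82.0312063451185], [562.9677326985521, 249.24428544482276, 81.22419696755492], [562.9868479141393, 247.40164924105153, 82.3270189120874]]
or 21 [550.74460209 243.08299627 167.17222726] [491.45971623  58.88078588 153.85625951] [562.63893769 255.91224631 355.47485876]
```

The wrist view shows the blade already on the counter side, because the step is lower there. It also gives the counter's yaw as about -3.27° and its origin as about (624,148). I'll grasp the handle and move to a pose just in front of the slot.

```bash
cat >> h.py <<'E'
from math import *
YAW=-0.0571; O=np.array([624.,148.])
UX=np.array([cos(YAW),sin(YAW)]); UY=np.array([-sin(YAW),cos(YAW)])
C=lambda x,y:O+x*UX+y*UY
inC=lambda p:np.array([(np.array(p)[:2]-O)@UX,(np.array(p)[:2]-O)@UY])
E
python3 - <<'E'
from h import *
dr=np.array([-.3198,.9475]); g=np.array([516.5,-316])-50*dr
y0=-1.2455
robot.reach([*g,120],[pi,0,y0]); robot.grip(50,40)
robot.servo_line([*g,3],max_speed=100)
robot.grip(5,40); print('w',robot.current_grip_width(),robot.current_eef_pos(),robot.current_ft_force())
robot.servo_line([*g,40],max_speed=100); print('w',robot.current_grip_width())
y1=atan2(-1,0)+YAW; print(y1)
p=C(-115,-110-25-154)
robot.servo_line([*p,40],[pi,0,y1],max_speed=180)
robot.servo_line([*p,6],max_speed=80)
im,d,W=cloud('wrist','w3.png'); np.save('w3.npy',W)
cv2.imwrite('pics/w3.png',im[:,:,::-1]); print(robot.current_t(),p,robot.current_eef_pos())
E
```

```text
w 15.069755701735403 [ 532.88187121 -363.64954891    3.83308262] [-0.66416134  0.47868795  4.49780178]
w 15.160922184360782
-1.6278963267948965
13.8583 [ 492.69448834 -133.96606641] [ 492.91117345 -134.16542679    6.16160704]
```

View pics/w3.png

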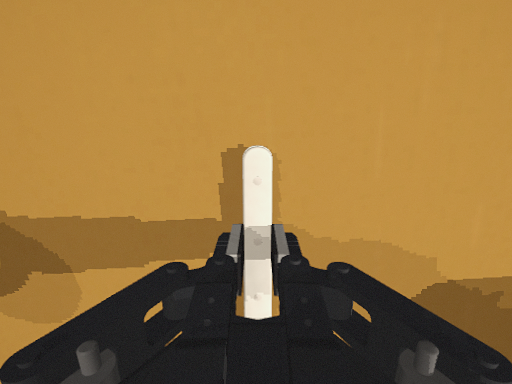

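The spatula is held straight between the pads, with the handle end at (257,148). I'll measure the tip from that end, then insert.

```bash
python3 - <<'E'
from h import *
W=np.load('w3.npy'); im=cv2.imread('w3.png'); hsv=cv2.cvtColor(im,cv2.COLOR_BGR2HSV)
v,u=np.mgrid[:384,:512]
k=(u>235)&(u<280)&(v>140)&(v<220)&(hsv[...,1]<60)&(hsv[...,2]>150)&np.isfinite(W[...,0])
q=W[k]; c=(q[:,:2]-O)@np.c_[UX,UY]
print('end y',c[:,1].min(),'z',np.median(q[:,2]))
lo=c[:,1]<-320;print('x at end',(np.percentile(c[lo,0],2)+np.percentile(c[lo,0],98))/2,'x near',(np.percentile(c[~lo,0],2)+np.percentile(c[~lo,0],98))/2)
tip=c[:,1].min()+208; print('tip',tip)
f0=robot.current_ft_force()
robot.servo_line([*C(-115,-289+30),6],max_speed=60)
r=robot.servo_line([*C(-115,-110-154+92+6),6],max_speed=50,until_force=6)
e=robot.current_eef_pos(); print(r,inC(e),e[2],'travel',inC(e)[1]+289,f0,robot.current_ft_force(),robot.current_grip_width(),robot.current_t())
E
```

```text
end y -342.29209244675167 z 10.17720757161689
x at end -114.93271078891458 x near -114.83610297762473
tip -134.29209244675167
True [-115.5036497  -173.02328151] 5.534147813195032 travel 115.97671849348515 [-0.29461043 -0.75237825 -0.8050034 ] [ 0.2500804  -0.83717088 -0.89640121] 15.09618518965461 16.075
```

```bash
python3 - <<'E'
from h import *
e=np.array(robot.current_eef_pos())
robot.servo_line([e[0],e[1],3.9],max_speed=30)
robot.grip(45); robot.sleep(.1)
robot.servo_line([e[0],e[1],150],max_speed=150)
im,d,W=cloud('wrist','w4.png')
hsv=cv2.cvtColor(im,cv2.COLOR_BGR2HSV)
c=(W[...,:2]-O)@np.c_[UX,UY]
k=(hsv[...,1]<70)&(hsv[...,2]>130)&(abs(c[...,0]+115)<30)&(c[...,1]>-260)&(c[...,1]<-112)&(W[...,2]<20)&(W[...,2]>1.5)
q=c[k]; print(k.sum(),'end y',np.percentile(q[:,1],[0,.5,1]),'tip',q[:,1].min()+208)
for lo in range(-240,-110,20):
    b=(q[:,1]>=lo)&(q[:,1]<lo+20); print(lo,b.sum(), np.percentile(q[b,0],[5,95]).round(1) if b.any() else '', np.median(W[k][b,2]).round(1) if b.any() else '')
# marker / bar view
robot.reach([520,150,260],[pi,0,YAW]);
robot.grip(60)
im,d,W=cloud('wrist','w5.png'); np.save('w5.npy',W)
for r in finder.trace('marker','wrist')[:1]: print('marker',r['p'],r['bbox']); np.save('m5.npy',r['region'])
im2,_,W2=cloud('side','s5.png')
for r in finder.trace('marker','side')[:1]: print('marker side',r['p'],r['bbox'],np.nanmedian(W2[r['region']],0))
cv2.imwrite('pics/w45.png',cv2.resize(np.hstack([cv2.imread('w4.png'),cv2.imread('w5.png')]),(800,300),interpolation=cv2.INTER_AREA))
print(robot.current_t())
hsv=cv2.cvtColor(im,cv2.COLOR_BGR2HSV); H,S,V=[hsv[...,i].astype(int) for i in range(3)]
c=(W[...,:2]-O)@np.c_[UX,UY]
for nm,k in [('or',(H>3)&(H<14)&(S>180)&(W[...,2]>110)&(c[...,1]>80)&(c[...,1]<130)),('red',((H<4)|(H>175))&(S>150)&(c[...,1]>60)&(c[...,1]<130)),('bar',(abs(c[...,1])<40)&(W[...,2]>115)&(W[...,2]<140)&(abs(c[...,0]+65)<30))]:
    q=np.c_[c[k],W[k][:,2]]; 
    if len(q): print(nm,len(q),q.mean(0).round(1),np.percentile(q,3,0).round(1),np.percentile(q,97,0).round(1))
E
```

```text
1471 end y [-226.02565635 -225.0991774  -224.97015192] tip -18.025656352864246
-240 68 [-121.3 -109.5] 8.1
-220 290 [-122.7 -108. ] 8.2
-200 278 [-122.8 -107.8] 8.2
-180 259 [-122.9 -107.6] 8.3
-160 253 [-123.  -107.4] 8.2
-140 249 [-123.1 -107.2] 8.1
-120 74 [-123.3 -107. ] 4.6
marker 0.8 [131.2, 149.1, 151.6, 172.1]
19.6417
bar 859 [-64.4  -0.2 126.9] [-69.8 -37.8 124.2] [-59.6  37.7 129. ]
```

View pics/w45.png

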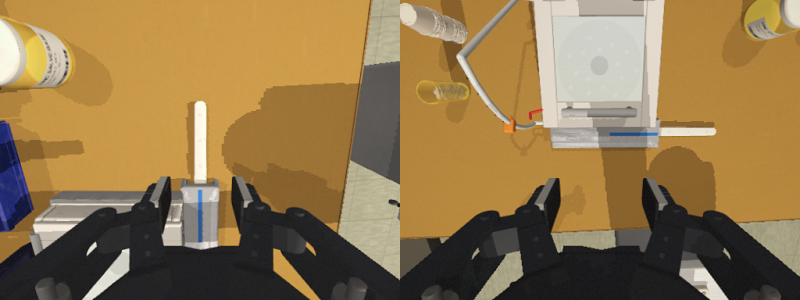

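The spatula is seated: its tip is at y = -18 mm in the counter frame, and the handle sticks out straight at (690,131) in the right half of the picture. The orange marker is at (511,127) there. Next is the marker angle.

```bash
python3 - <<'E'
from h import *
W=np.load('w5.npy'); m=np.load('m5.npy'); im=cv2.imread('w5.png'); hsv=cv2.cvtColor(im,cv2.COLOR_BGR2HSV)
def ang(Wq,nm):
    c=(Wq[:,:2]-O)@np.c_[UX,UY]; k=(c[:,1]>85)&(c[:,1]<125)&(Wq[:,2]>110)&(Wq[:,2]<230); c=c[k]; z=Wq[k,2]
    if not len(z): print(nm,'none',np.nanmedian(Wq,0));return
    print(nm,len(z),'x',c[:,0].min().round(1),np.median(c[:,0]).round(1),c[:,0].max().round(1),'y',np.median(c[:,1]).round(1),'z',np.percentile(z,[0,50,95,100]).round(1),'ang',np.arctan2(np.median(z)-83,85-np.median(c[:,0])).round(3),'r',np.hypot(np.median(z)-83,85-np.median(c[:,0])).round(1))
S=hsv[...,1]; H=hsv[...,0]
near=cv2.dilate(m.astype(np.uint8),np.ones((9,9)))>0
ang(W[m],'mask'); k=near&(S>200)&(H<14); ang(W[k],'hue w5')
kk=near&np.isfinite(W[...,2]); q=W[kk]; print(hsv[kk][q[:,2]>140][::8].tolist()[:10])
W=np.load('w2.npy'); m=np.load('m_w2_marker.npy'); ang(W[m],'w2 mask')
h=cv2.cvtColor(cv2.imread('w2.png'),cv2.COLOR_BGR2HSV); n=cv2.dilate(m.astype(np.uint8),np.ones((9,9)))>0; ang(W[n&(h[...,1]>200)&(h[...,0]<14)],'hue w2')
W=np.load('scene.npy'); h=cv2.cvtColor(cv2.imread('scene.png'),cv2.COLOR_BGR2HSV); ang(W[(h[...,1]>180)&(h[...,0]<14)],'scene')
E
```

```text
mask 256 x -84.6 -76.1 -64.4 y 103.3 z [151.4 161.8 164.7 165.5] ang 0.455 r 179.4
hue w5 51 x -82.7 -75.1 -64.4 y 99.8 z [153.2 158.2 162.2 165.3] ang 0.439 r 176.9
[[14, 201, 204], [15, 184, 157], [14, 198, 143], [13, 202, 187], [13, 205, 190], [23, 20, 201], [14, 200, 221], [22, 19, 204], [14, 198, 224], [25, 13, 215]]
w2 mask 145 x -84.5 -77.0 -68.2 y 102.5 z [153.9 161.7 164.9 165.8] ang 0.452 r 180.1
hue w2 36 x -82.9 -75.9 -66.3 y 100.1 z [153.9 158.2 161.5 163.4] ang 0.437 r 177.6
scene 7 x -80.5 -76.7 -73.8 y 109.8 z [157.1 161.4 164.8 165.4] ang 0.451 r 179.7
```

```bash
python3 - <<'E'
from h import *
y1=YAW-pi/2
b=atan2(40,150); r=hypot(150,40)
def tcp(a): return [*C(85-r*cos(b+a),0), 83+r*sin(b+a)-19]
p=tcp(0); print(p)
robot.reach([p[0],p[1],200],[pi,0,y1])
robot.servo_line(p,max_speed=100)
robot.grip(3,60); print('w',robot.current_grip_width(),robot.current_ft_force())
A=0.42
for a in np.linspace(0,A,8)[1:]:
    robot.servo_line(tcp(a),max_speed=50)
print(robot.current_grip_width(),robot.current_ft_force(),robot.current_eef_pos(),tcp(A),robot.current_t())
for n in ['scene','wrist','side']:
    im,d,W=cloud(n,f'{n}6.png'); np.save(f'{n}6.npy',W)
    for t in ['marker','lid']:
        for q in finder.trace(t,n)[:1]: print(n,t,q['p'],q['bbox']); np.save(f'm6_{n}_{t}.npy',q['region'])
im=cv2.imread('scene6.png')[180:300,160:290]
cv2.imwrite('pics/s6.png',np.hstack([cv2.resize(im,(433,400),interpolation=cv2.INTER_CUBIC),cv2.resize(cv2.imread('wrist6.png'),(360,400))]))
print(robot.current_t())
E
```

```text
[np.float64(559.1059345378051), np.float64(151.70948349347415), 104.0]
w 10.036459594008738 [-1.2737677   0.22657234  2.48373926]
9.530601325813144 [-7.44434534  2.22892541 -2.0509566 ] [586.54703442 150.17705452 162.2093135 ] [np.float64(588.4051828587889), np.float64(150.03467583203698), 161.68762557142784] 24.9833
scene lid 0.69 [180.7, 198.3, 248.6, 242.3]
wrist lid 0.6 [103.8, 76.8, 335.2, 320.5]
side lid 0.71 [218.8, 151.5, 274.4, 183.1]
25.4333
```

View pics/s6.png

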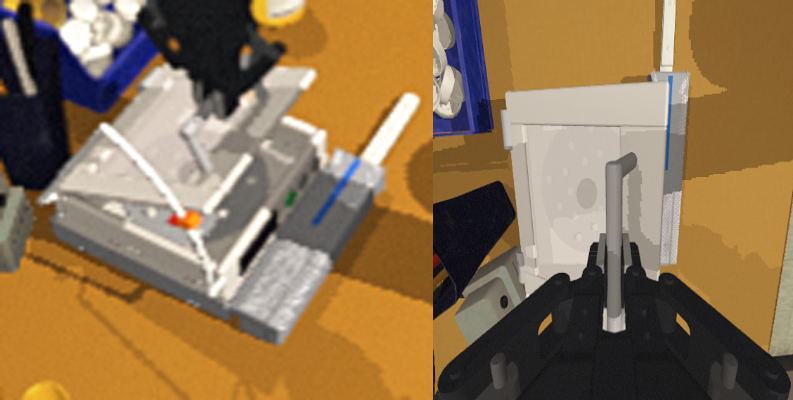

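The red pointer (180,218) sits right beside the orange marker (190,220), with the bar held. I'll check the lid angle numerically and the pointer against the marker.

```bash
python3 - <<'E'
from h import *
e=robot.current_eef_pos(); c=inC(e); print('tcp angle',atan2(e[2]+19-83,85-c[0])-atan2(40,150),'r',hypot(e[2]+19-83,85-c[0]))
for n in ['scene','wrist','side']:
    W=np.load(n+'6.npy'); m=np.load(f'm6_{n}_lid.npy'); m=cv2.erode(m.astype(np.uint8),np.ones((3,3)))>0
    q=W[m]; q=q[np.isfinite(q[:,0])]; cc=(q[:,:2]-O)@np.c_[UX,UY]; k=(abs(cc[:,1])<80)&(cc[:,0]>-60)&(cc[:,0]<75); x=cc[k,0];z=q[k,2]
    if len(x)>20:
        for _ in range(8):
            f=np.polyfit(x,z,1); res=abs(z-np.polyval(f,x)); g=res<max(3,2*np.median(res)); x,z=x[g],z[g]
        print(n,'lid angle',atan(-f[0]),len(x),'z at hinge',np.polyval(f,85))
for nm,f in [('before','scene'),('after','scene6')]:
    W=np.load(f+'.npy'); h=cv2.cvtColor(cv2.imread(f+'.png'),cv2.COLOR_BGR2HSV); H,S=h[...,0],h[...,1]; c=(W[...,:2]-O)@np.c_[UX,UY]
    box=(c[...,1]>80)&(c[...,1]<125)&(W[...,2]>60)&(W[...,2]<200)&(abs(c[...,0]+75)<40)
    for col,k in [('red',((H<=4)|(H>172))&(S>130)),('orange',(H>5)&(H<16)&(S>170))]:
        k=k&box; v,u=np.nonzero(k); q=np.c_[c[k],W[k][:,2]]
        if len(q): mq=np.median(q,0); print(nm,col,len(q),'px',u.mean().round(1),v.mean().round(1),mq.round(1),'ang',atan2(mq[2]-83,85-mq[0]))
# predicted pixels of pointer tip & mark positions in scene
P=cams.camera_params('scene')
for a in [.36,.4,.42,.44,.48]:
    X=[]
    for rad,y in [(163,103),(171,106)]:
        X.append([*C(85-rad*cos(a),y),83+rad*sin(a)])
    print(a,cv2.projectPoints(np.array(X),np.array(P['rvec'],float),np.array(P['tvec'],float),np.array(P['mtx'],float),np.array(P['dist'],float))[0].reshape(-1).round(1))
print(robot.current_t(),robot.current_ft_force())
E
```

```text
tcp angle 0.41310259460879617 r 157.01655196490947
scene lid angle 0.4180431922444229 801 z at hinge 81.14921264263546
wrist lid angle 0.401915644253688 22717 z at hinge 80.85545120315936
side lid angle 0.40822001578763617 471 z at hinge 80.61043728528043
before red 15 px 218.1 259.9 [-71.4  97.1  84.3] ang 0.008213005289261192
before orange 10 px 215.5 245.9 [-77.2 109.7 161.7] ang 0.4519264062256826
after red 6 px 211.7 245.5 [-59.6 102.6 145.2] ang 0.40634032192416436
after orange 14 px 215.3 245.6 [-76.6 108.5 161.4] ang 0.4515271816781816
0.36 [214.1 248.  215.8 249.3]
0.4 [213.1 246.2 214.7 247.4]
0.42 [212.6 245.4 214.2 246.5]
0.44 [212.1 244.5 213.6 245.5]
0.48 [210.9 242.6 212.4 243.6]
25.4333 [-7.65346132  1.88992898 -1.34861218]
```

The lid is at about 0.41 and the marker at about 0.43, within tolerance. I'll trim up slightly, check that it is still, and hand in.

```bash
python3 - <<'E'
from h import *
b=atan2(40,150); r=hypot(150,40); a=.438
robot.servo_line([*C(85-r*cos(b+a),0),83+r*sin(b+a)-19],max_speed=20)
robot.sleep(.6)
e=robot.current_eef_pos(); c=inC(e); print('tcp angle',atan2(e[2]+19-83,85-c[0])-b,robot.current_grip_width(),robot.current_ft_force())
im,d,W=cloud('wrist')
for q in finder.trace('lid','wrist')[:1]:
    m=cv2.erode(q['region'].astype(np.uint8),np.ones((3,3)))>0
    q=W[m]; q=q[np.isfinite(q[:,0])]; cc=(q[:,:2]-O)@np.c_[UX,UY]; k=(abs(cc[:,1])<80)&(cc[:,0]>-60)&(cc[:,0]<75); x=cc[k,0];z=q[k,2]
    for _ in range(8):
        f=np.polyfit(x,z,1); res=abs(z-np.polyval(f,x)); g=res<max(3,2*np.median(res)); x,z=x[g],z[g]
    print('lid angle',atan(-f[0]))
im,d,W=cloud('scene','scene7.png')
c=(W[...,:2]-O)@np.c_[UX,UY]; h=cv2.cvtColor(im,cv2.COLOR_RGB2HSV); H,S=h[...,0],h[...,1]
box=(c[...,1]>80)&(c[...,1]<125)&(W[...,2]>100)&(W[...,2]<200)&(abs(c[...,0]+75)<40)
for col,k in [('red',((H<=4)|(H>172))&(S>130)),('orange',(H>5)&(H<16)&(S>170))]:
    k=k&box; v,u=np.nonzero(k); print(col,len(u),u.mean(),v.mean(),np.median(np.c_[c[k],W[k][:,2]],0))
hn=(W[...,2]>4)&(W[...,2]<14)&(abs(c[...,0]+115)<15)&(c[...,1]>-260)&(c[...,1]<-115)&(S<80); print('handle end',c[hn][:,1].min())
print(robot.current_t()); robot.sign_off()
E
```

```text
tcp angle 0.4356056919472189 10.013750426929555 [-9.01351262  1.52527957  0.40375346]
lid angle 0.4236467288310826
red 6 211.16666666666666 245.16666666666666 [-59.68370248 103.66624912 148.71755168]
orange 13 215.46153846153845 245.46153846153845 [-77.25961109 109.6737193  162.93750375]
handle end -225.3790474089771
26.475
the job is handed in; nothing more can be done
```

I slid the spatula blade-first into the slot until it met the stop and let go of it while the lid was shut. I then gripped the bar, raised the lid to the marker, and handed in at 26.5 s still holding it; no verdict was reported.

- **Spatula:** the tip works out at y ≈ -18 mm in the counter frame from the close-up after release. The last scene picture puts the handle end at -225 mm, which gives a tip at about -17 mm. It lies straight in the slot.
- **Lid:** the camera gave a lid angle of 0.424 rad and the gripper position gave 0.436 rad. I put the marker at about 0.43 rad, somewhere between 0.42 and 0.45, because its visible faces read about 0.45 and I corrected for its thickness. Even the worst case of that spread is about 5 mm at the pointer, inside the 11 mm limit. In the scene picture the red pointer and orange marker sit at the same image row.
- **Marker and bystanders:** the marker's measured position before and after agrees to within about 1 mm. I moved no bystander on purpose, but I did not measure them again at the end.
- **Forces:** the arm feels about 9 N sideways while holding the lid. That suggests a small misfit between my assumed arc and the real one. I could not measure the finger-to-lid contact force directly; the grip was set to 60 N.

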